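# Test the label clips and sort out the weak ones

### The arm

A 6-joint arm with a two-finger parallel gripper is mounted at the origin on the work surface. World frame = base frame: x ahead of the robot, y to its left, z up, the work surface at z = 0. Lengths are in m, angles in rad, forces in N, time in s.
With the tool pointing down it reaches from about 0.25 to 0.725 m from the base axis. Payload 4 kg.
Tool frame: the origin (TCP) lies midway between the tips of the shut fingers; the grasp point (between the pads) lies 19 mm behind it; z points along the fingers, y is the line along which they close (so a half turn about z gives the same grasp; the last joint's range is limited). The gripper opens to 85 mm and grips with 20 to 120 N. Pads are 22 mm wide; open, the fingers measure 114 mm over their backs; the gripper's body (76 mm by 85 mm) begins 54 mm behind the grasp point. The pads swing forward as they close: fully open they stand 13 mm farther back than shut.
Start: joints at [1.143, 0.241, 0.005, 1.335, 0, 1.571], TCP at [0.207, 0.455, 0.231] pointing down, gripper open.
Joint ranges: [-2.72, 2.72], [-1.05, 1.87], [-1.09, 1.28], [-1.99, 2.15], [-1.42, 1.44], [-3.14, 3.14]. Speed limits (rad/s): [2.79, 2.79, 3.14, 3.14, 3.14, 3.14].

### API

Orientations are given as a 3x3 rotation matrix whose columns are the frame's x, y, z axes.
In Python, from rig import env gives the robot as it stands. The module is installed in compiled form; this text tells all that it offers.
- The arm moves only by the shell command python3 -m inch 'ROWS' [FORCE]. ROWS is JSON, a list that holds one entry, the list of rows, each a list of 7 numbers: the turn, a rotation vector about the tool's x, y, z in rad, then the shift along the tool's x, y, z in m, then the closure, from -1 (fully open) to 1 (shut). In form: [[[ax, ay, az, x, y, z, gripper], ...]]. A call has 1 to 20 rows; each row shifts and turns the commanded pose from where the row before left it, along the tool's axes as they then stand; what a row does not reach is not made up. A row lasts 1/10 s, in which the tool goes at most 50 mm and 8.59 degrees, less where a joint would pass 70% of its speed; a pose out of reach is approached as far as the arm can. A call with a gripper value outside its range is refused whole. The fingers move at their own pace and stop on an object; FORCE is the grip in N (left out, the last holds). Time passes only in rows, so rows that do not move let the fingers close. It gives the time, the measured TCP pose, the force, the opening and the grip force at its end, in the units of the state.
- env.get_obs(): the state, without advancing time (a new reading comes with each control period).
- env.grab_frame(name): name is "scene" or "top"; returns the picture (400x640x3 uint8, red, green, blue); there is no depth.
- env.get_calibration(name): a dict with "vfov" (degrees; the focal length in pixels is half the picture's height over the tangent of half this angle, whatever the lens; pixels are square), "cx", "cy" (the principal point, pixels), "world_from_camera" (4x4, takes a point from camera to world coordinates). Camera axes: x right, y down, z forward; pixel columns grow to the right and rows downward; lengths in m; the calibration is good to about 2 mm. A picture is of the moment at which its call begins. get_calibration takes no time and is no camera call.
- env.sign_off(): hands the job in; it is judged then, once.
The state is a dict: "t": time; "q": joint angles; "qvel": joint speeds; "effort": joint torques, N m; "tcp_pos": TCP position; "ee_rot": TCP orientation; "force": force on the tool from outside, world axes, zero at the start; "ft_torque": the same for the moment, N m; "finger_gap": finger opening in m; "grip_force": force on a finger pad.
Only numpy, scipy, OpenCV 4.12 (cv2) and the standard library are available. Lean on these libraries where they do the work, as an engineer would, in place of code of your own. Each camera call takes 0.05 s, during which the arm holds its last target. There are 200 camera calls.

### The job

Test each label clip that holds a card by lifting it by the card alone, keeping the fingers off the clip while it holds one: a sound clip comes up and goes, card and all, to stand upright in the grey keep tray; a weak clip lets the card slide out. Push each weak clip down past the sprung flap into the waste bin, so that it lies inside and the flap shuts again, and stand its card upright, head up, in the white divided holder cup; leave the clips that stand empty at the start, the jar and the tub untouched where they are.

Things in the scene. Friction and masses are not known exactly. Their poses are not given: they have to be found in the camera images.
- clip_a: label clip: steel foot 56 x 50 x 8 mm (x,y,z), on it two fixed upright plates 40 mm wide (y), tops at z = 58 mm, outer faces at x = -15.5 and 15.5 mm; a sprung pad between them presses the card to the +x plate. Origin: centre of the foot's underside. About 0.17 kg. Empty, pinch it from above across the plates (along x). Neither name nor look tells weak from sound
- card_a: absent (None) if its clip stands empty; white rigid card, 4 mm thick (x), 24 wide (y), 120 long (z), 20 g; its top 24 mm is a grip head 12 mm thick (x). Origin: centre of its lower end, z towards the head. It starts upright in clip_a, axes parallel, lower end on the foot (clip x = 7.5, z = 8 mm). A sound clip grips it with over 10 N and comes up with it; a weak one grips under 1 N and stays
- clip_b: label clip: steel foot 56 x 50 x 8 mm (x,y,z), on it two fixed upright plates 40 mm wide (y), tops at z = 58 mm, outer faces at x = -15.5 and 15.5 mm; a sprung pad between them presses the card to the +x plate. Origin: centre of the foot's underside. About 0.17 kg. Empty, pinch it from above across the plates (along x). Neither name nor look tells weak from sound
- card_b: absent (None) if its clip stands empty; white rigid card, 4 mm thick (x), 24 wide (y), 120 long (z), 20 g; its top 24 mm is a grip head 12 mm thick (x). Origin: centre of its lower end, z towards the head. It starts upright in clip_b, axes parallel, lower end on the foot (clip x = 7.5, z = 8 mm). A sound clip grips it with over 10 N and comes up with it; a weak one grips under 1 N and stays
- clip_c: label clip: steel foot 56 x 50 x 8 mm (x,y,z), on it two fixed upright plates 40 mm wide (y), tops at z = 58 mm, outer faces at x = -15.5 and 15.5 mm; a sprung pad between them presses the card to the +x plate. Origin: centre of the foot's underside. About 0.17 kg. Empty, pinch it from above across the plates (along x). Neither name nor look tells weak from sound
- card_c: absent (None) if its clip stands empty; white rigid card, 4 mm thick (x), 24 wide (y), 120 long (z), 20 g; its top 24 mm is a grip head 12 mm thick (x). Origin: centre of its lower end, z towards the head. It starts upright in clip_c, axes parallel, lower end on the foot (clip x = 7.5, z = 8 mm). A sound clip grips it with over 10 N and comes up with it; a weak one grips under 1 N and stays
- clip_d: label clip: steel foot 56 x 50 x 8 mm (x,y,z), on it two fixed upright plates 40 mm wide (y), tops at z = 58 mm, outer faces at x = -15.5 and 15.5 mm; a sprung pad between them presses the card to the +x plate. Origin: centre of the foot's underside. About 0.17 kg. Empty, pinch it from above across the plates (along x). Neither name nor look tells weak from sound
- card_d: absent (None) if its clip stands empty; white rigid card, 4 mm thick (x), 24 wide (y), 120 long (z), 20 g; its top 24 mm is a grip head 12 mm thick (x). Origin: centre of its lower end, z towards the head. It starts upright in clip_d, axes parallel, lower end on the foot (clip x = 7.5, z = 8 mm). A sound clip grips it with over 10 N and comes up with it; a weak one grips under 1 N and stays
- clip_e: label clip: steel foot 56 x 50 x 8 mm (x,y,z), on it two fixed upright plates 40 mm wide (y), tops at z = 58 mm, outer faces at x = -15.5 and 15.5 mm; a sprung pad between them presses the card to the +x plate. Origin: centre of the foot's underside. About 0.17 kg. Empty, pinch it from above across the plates (along x). Neither name nor look tells weak from sound
- card_e: absent (None) if its clip stands empty; white rigid card, 4 mm thick (x), 24 wide (y), 120 long (z), 20 g; its top 24 mm is a grip head 12 mm thick (x). Origin: centre of its lower end, z towards the head. It starts upright in clip_e, axes parallel, lower end on the foot (clip x = 7.5, z = 8 mm). A sound clip grips it with over 10 N and comes up with it; a weak one grips under 1 N and stays
- tray: loose low grey keep tray, 140 x 200 mm outside (x, y), walls 4 mm thick and 20 mm high, floor 4 to 5 mm thick, open above. Origin: centre of its underside
- cup: loose white divided holder cup, 28 x 126 mm outside (x, y), 80 mm high, walls 4 mm, on a base plate 90 x 140 x 5 mm that is also its inner floor (at z = 5 mm), open above; two dividers make three equal cells 20 mm (x) by 36 mm (y), centres at y = -41, 0, +41 mm; a card goes in lower end first, its width along the cup's y. Origin: centre of its underside
- bin: fixed aluminium waste bin, 130 x 146 mm (x, y), 235 mm high, walls 6 mm. Its top: the sprung flap closes an opening 87 x 134 mm (bin x = -59 to +28 mm), the other 30 mm at the +x side is a fixed lid. Its floor is ridged, up to 50 mm high, so that clips tumble aside. Origin: centre of its underside
- mouth (a point): middle of the bin's flap opening, level with the rim, 235 mm above the counter; axes as the bin's
- flap (a joint): sprung grey flap, 85 x 130 mm, just below the bin's rim: 0 = shut (level), up to 1.3 rad as it is pushed down into the bin. Hinged along the bin's -x edge (robot side), free edge at +x. The spring shuts it with 0.07 to 0.13 N m, 2 to 3 N at mid-flap: push it open with the clip and hold it open with clip and fingers while the clip goes in
- jar: bystander: amber glass jar, 68 mm across, 100 mm high, origin at its underside
- tub: bystander: clear tub with white cap, 64 mm across, 85 mm high, origin at its underside
Not all that is in view belongs to the job. What is shaped like the card_d but orange is not meant.

How it is judged:
By the outcome, as a careful person would: the job done as asked, in the order asked, and still so for the second after the job is handed in, with the robot touching nothing.
Of card_a, card_b, card_c, card_d, card_e only 3 to 5 are there at a start; the rules pass over those that are not, and their reading is None.
At some moment in a run one of tray, cup may be knocked a few centimetres aside while the robot is not near it.
It also fails if it takes over 210 s, if anything falls off the work surface, if the arm or the gripper's body presses on something with over 40 N, if the wrist force passes 120 N, or if a joint passes its speed limit or range.

## Working session

There is one attempt and no reset: what is moved stays moved. The work goes in short steps, Python scripts to look and compute and a shell command to move; the robot and the scene stay as the last step left them, time stands still between calls to the robot, and variables do not carry over. Pictures are saved under pics/ and viewed, at most 14 in all, crops included, and the job is handed in when it is done.

```bash
mkdir -p pics; ls; cat > h.py <<'E'
import numpy as np,cv2
from rig import env
def cal(n):
    c=env.get_calibration(n);f=200/np.tan(np.radians(c['vfov'])/2);return c,f,np.array(c['world_from_camera'])
def ray(n,u,v):
    c,f,T=cal(n);d=T[:3,:3]@np.array([(u-c['cx'])/f,(v-c['cy'])/f,1]);return T[:3,3],d
def onz(n,u,v,z):
    o,d=ray(n,u,v);return o+d*(z-o[2])/d[2]
def proj(n,p):
    c,f,T=cal(n);q=T[:3,:3].T@(np.array(p)-T[:3,3]);return q[0]/q[2]*f+c['cx'],q[1]/q[2]*f+c['cy']
def snap(n,name,crop=None,s=1):
    im=env.grab_frame(n)[:,:,::-1].copy()
    cv2.imwrite('pics/raw_'+name+'.png',im)
    o=im if crop is None else im[crop[1]:crop[3],crop[0]:crop[2]]
    cv2.imwrite('pics/'+name+'.png',cv2.resize(o,None,fx=s,fy=s,interpolation=cv2.INTER_CUBIC) if s!=1 else o)
    return im
E
python3 - <<'E'
from h import *
np.set_printoptions(precision=3,suppress=True)
a=snap('scene','s0',s=1.25);b=snap('top','t0',s=1.25)
for n in('scene','top'):print(n,cal(n))
o=env.get_obs();print(o['t'],o['tcp_pos'],o['ee_rot'],o['finger_gap'])
E
```

```text
pics
scene ({'vfov': 43.345445746034855, 'cx': 321.0820074157109, 'cy': 202.1242383324804, 'world_from_camera': array([[-0.809,  0.433, -0.397,  1.027],
       [ 0.587,  0.611, -0.531,  0.597],
       [ 0.013, -0.663, -0.749,  1.016],
       [ 0.   ,  0.   ,  0.   ,  1.   ]])}, np.float64(503.2751026539299), array([[-0.809,  0.433, -0.397,  1.027],
       [ 0.587,  0.611, -0.531,  0.597],
       [ 0.013, -0.663, -0.749,  1.016],
       [ 0.   ,  0.   ,  0.   ,  1.   ]]))
top ({'vfov': 50.86686584771951, 'cx': 318.61533128352085, 'cy': 199.12590512132095, 'world_from_camera': array([[ 0.023, -0.991,  0.132,  0.416],
       [-1.   , -0.024, -0.008,  0.014],
       [ 0.011, -0.132, -0.991,  1.246],
       [ 0.   ,  0.   ,  0.   ,  1.   ]])}, np.float64(420.5654946729526), array([[ 0.023, -0.991,  0.132,  0.416],
       [-1.   , -0.024, -0.008,  0.014],
       [ 0.011, -0.132, -0.991,  1.246],
       [ 0.   ,  0.   ,  0.   ,  1.   ]]))
0.1 [0.207 0.454 0.231] [[-0.91   0.415 -0.001]
 [ 0.415  0.91  -0.002]
 [-0.    -0.002 -1.   ]] 0.08507058155844566
```

View pics/s0.png

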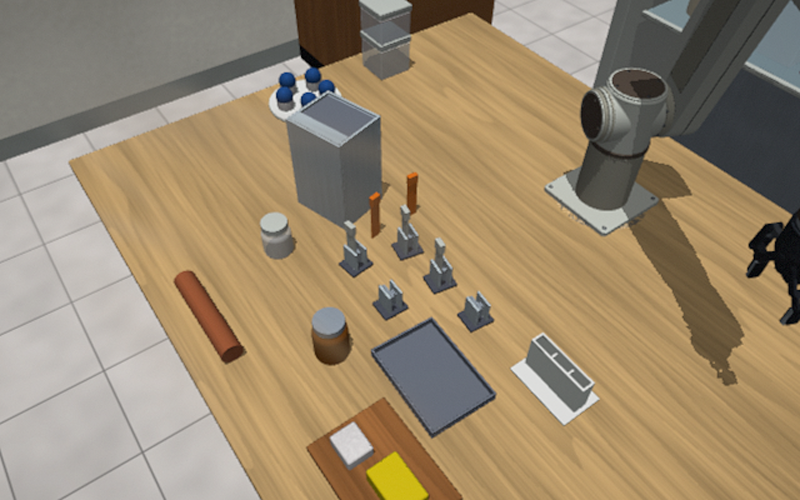

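View pics/t0.png

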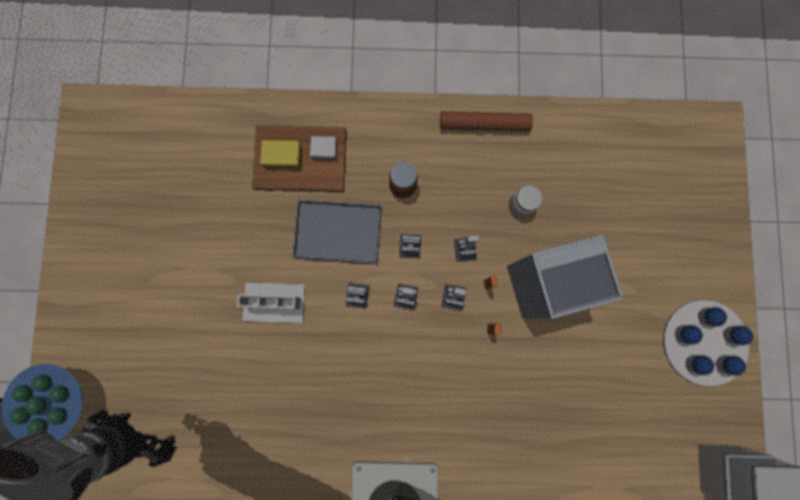

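Scene view (800 px): clips with cards at (350,248), (405,233) and (438,266). The empty clips are at (390,298) and (476,310), and the orange look-alikes at (375,215) and (412,190). The tray is at (433,375), the cup at (560,372), the bin at (335,155), the jar at (330,335) and the tub at (277,235).

```bash
python3 - <<'E'
from h import *
a=cv2.imread('pics/raw_t0.png');b=cv2.imread('pics/raw_s0.png')
c1=cv2.resize(a[175:265,180:420],None,fx=3.3,fy=3.3,interpolation=cv2.INTER_CUBIC)
c2=cv2.resize(b[130:270,260:490],None,fx=3.4,fy=3.4,interpolation=cv2.INTER_CUBIC)
c1=cv2.convertScaleAbs(c1,alpha=1.6);cv2.imwrite('pics/c1.png',c1);cv2.imwrite('pics/c2.png',c2)
E
```

```text
(no output)
```

View pics/c1.png

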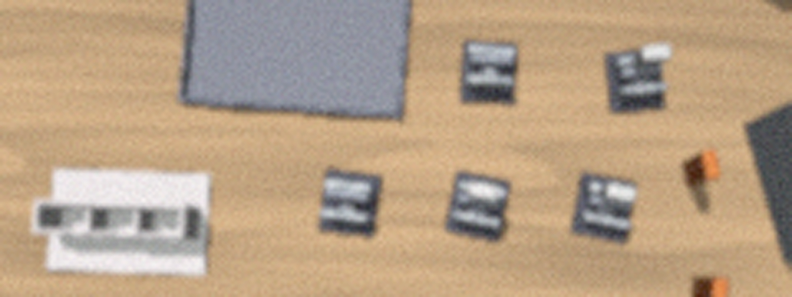

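View pics/c2.png

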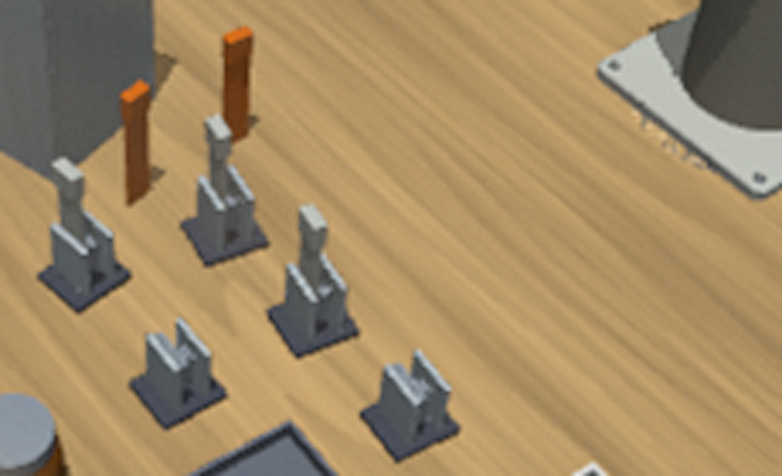

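Crop c1 shows carded clips at (640,78), (480,203) and (608,203), with heads at (655,52), (485,190) and (620,190). The empty clips are at (490,72) and (350,202). Crop c2 shows the same heads at (67,168), (312,218) and (217,128). The orange posts are the look-alikes, and I leave those alone.

```bash
cat > m.py <<'E'
from h import *
np.set_printoptions(precision=3,suppress=True)
def tri(pt,ps):
    o1,d1=ray('top',*pt);o2,d2=ray('scene',*ps);d1=d1/np.linalg.norm(d1);d2=d2/np.linalg.norm(d2)
    s=np.linalg.lstsq(np.c_[d1,-d2],o2-o1,rcond=None)[0];a=o1+s[0]*d1;b=o2+s[1]*d2
    return (a+b)/2,np.linalg.norm(a-b)
def rect(mask,n,z):
    cs=cv2.findContours(mask,cv2.RETR_EXTERNAL,cv2.CHAIN_APPROX_NONE)[0];c=max(cs,key=cv2.contourArea)
    p=np.array([onz(n,u,v,z)[:2] for u,v in c[:,0]])
    r=cv2.minAreaRect((p*1000).astype(np.float32));return r
E
python3 - <<'E'
from m import *
a=cv2.imread('pics/raw_t0.png');hsv=cv2.cvtColor(a,cv2.COLOR_BGR2HSV)
T={'P':(655,52),'Q':(620,190),'R':(485,188)};S={'P':(67,170),'Q':(217,128),'R':(312,218)}
for k in T:
    print(k,*tri((T[k][0]/3.3+180,T[k][1]/3.3+175),(S[k][0]/3.4+260,S[k][1]/3.4+130)))
sat=hsv[...,1].astype(int);V=hsv[...,2].astype(int)
print('wood',hsv[250,250],'tray',hsv[185,270],'foot',hsv[np.clip(175+225//3,0,399),180+608//3])
# clips: non-wood (low saturation or dark) windows
B=a.astype(int);nonwood=((B[...,2]-B[...,0])<25).astype(np.uint8)*255
for k,(u,v) in {'P':(640,80),'Q':(608,205),'R':(480,203),'E1':(490,72),'E2':(350,202)}.items():
    u=int(u/3.3+180);v=int(v/3.3+175);m=np.zeros_like(nonwood);m[v-15:v+15,u-14:u+14]=nonwood[v-15:v+15,u-14:u+14]
    dark=((V<95)&(m>0)).astype(np.uint8)*255
    print(k,rect(m,'top',.008),rect(dark,'top',.008))
m=np.zeros_like(nonwood);m[155:215,228:312]=nonwood[155:215,228:312];print('tray',rect(m,'top',.012))
m=np.zeros_like(nonwood);m[220:262,185:250]=nonwood[220:262,185:250];print('cup',rect(m,'top',.005))
hi=[(200/1.0,0)]
for n,c in {'bin':[(533,262),(604,237),(621,294),(550,316)]}.items():
    p=np.array([onz('top',u/1.25,v/1.25,.235) for u,v in c]);print(n,p,np.linalg.norm(np.diff(p,axis=0),axis=1))
cv2.imwrite('pics/mask.png',nonwood)
o1=cv2.convertScaleAbs(cv2.resize(a[180:260,180:250],None,fx=5.5,fy=5.5,interpolation=cv2.INTER_CUBIC),alpha=1.5)
o2=cv2.convertScaleAbs(cv2.resize(a[180:260,400:505],None,fx=3.8,fy=5.5,interpolation=cv2.INTER_CUBIC),alpha=1.5)
cv2.imwrite('pics/c3.png',np.hstack([o1,o2]))
E
```

```text
P [ 0.593 -0.156  0.12 ] 0.0014930158397775002
Q [ 0.479 -0.128  0.121] 0.001911880393911025
R [ 0.477 -0.018  0.119] 0.00421865715032819
wood [ 16  90 122] tray [116  21  97] foot [ 16  86 128]
P ((588.92626953125, -157.8258514404297), (60.071537017822266, 60.06777572631836), 1.4034786224365234) ((585.8764038085938, -154.10870361328125), (54.71495819091797, 51.0963249206543), 4.56243371963501)
Q ((470.68017578125, -127.38626861572266), (51.795005798339844, 55.876258850097656), 80.01763153076172) ((470.7378845214844, -127.13579559326172), (51.07936096191406, 56.0624885559082), 80.3472900390625)
R ((469.499755859375, -15.03074836730957), (51.080528259277344, 56.31410217285156), 81.55350494384766) ((469.3562316894531, -15.717649459838867), (51.168121337890625, 55.57937240600586), 78.78759002685547)
E1 ((590.6792602539062, -22.342498779296875), (49.07069778442383, 55.524436950683594), 86.94828796386719) ((590.2161865234375, -22.31781578063965), (49.07069778442383, 54.597049713134766), 86.94828796386719)
E2 ((470.21185302734375, 98.16947937011719), (51.04749298095703, 55.51142120361328), 84.9017333984375) ((469.97113037109375, 99.02409362792969), (51.273616790771484, 54.808746337890625), 82.24471282958984)
tray ((620.4715576171875, 151.6575927734375), (204.67420959472656, 145.23402404785156), 87.54961395263672)
cup ((449.0716552734375, 301.5721435546875), (158.52964782714844, 92.80827331542969), 89.6274185180664)
bin [[ 0.532 -0.256  0.235]
 [ 0.584 -0.396  0.235]
 [ 0.474 -0.425  0.235]
 [ 0.429 -0.287  0.235]] [0.149 0.114 0.145]
```

View pics/c3.png

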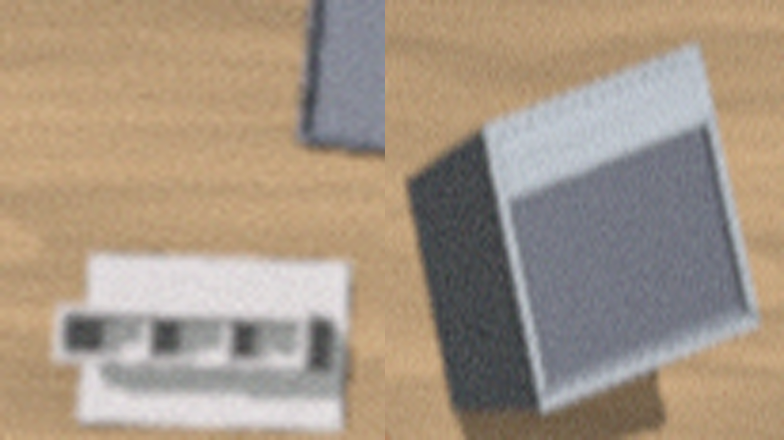

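Crop c3 shows the cup rim from (55,333) to (306,341) with cells at (104,333), (188,338) and (268,341), and base corners at (88,254) and (343,430). The bin rim corners are (485,128), (697,45), (758,322) and (542,412), with the fixed lid on the far side.

```bash
python3 - <<'E'
from m import *
f=lambda u,v:((u-385)/3.8+400,v/5.5+180)
g=lambda u,v:(u/5.5+180,v/5.5+180)
b=np.array([onz('top',*f(*c),.235) for c in[(485,128),(697,45),(758,322),(542,412)]])[:,:2]
print('rim',b,np.linalg.norm(b-np.roll(b,-1,0),axis=1),b.mean(0))
o=np.array([onz('top',*f(*c),.235) for c in[(512,195),(708,125),(748,310),(550,385)]])[:,:2]
print('open',o,np.linalg.norm(o-np.roll(o,-1,0),axis=1),o.mean(0))
for q in (b,o):
  for i,j in((3,0),(2,1)):print(np.degrees(np.arctan2(*(q[j]-q[i])[::-1])))
  for i,j in((0,1),(3,2)):print(np.degrees(np.arctan2(*(q[i]-q[j])[::-1]))-90)
p=np.array([onz('top',*g(*c),.005) for c in[(88,254),(352,260),(343,430),(77,420)]])[:,:2]
print('base',p.mean(0),np.linalg.norm(p-np.roll(p,-1,0),axis=1),np.degrees(np.arctan2(*(p[0]-p[1])[::-1]))-90)
for c in[(104,333),(188,338),(268,341),(181,337)]:print(onz('top',*g(*c),.08))
print(env.get_obs()['q'])
E
```

```text
rim [[ 0.547 -0.256]
 [ 0.588 -0.393]
 [ 0.466 -0.428]
 [ 0.424 -0.29 ]] [0.143 0.127 0.144 0.128] [ 0.506 -0.342]
open [[ 0.518 -0.273]
 [ 0.552 -0.399]
 [ 0.471 -0.422]
 [ 0.436 -0.296]] [0.131 0.084 0.131 0.086] [ 0.494 -0.347]
15.62917375800681
16.138278102098795
16.444665281884213
17.017534737595525
15.515213381506156
15.857414180066213
15.108688100880002
15.688701590473457
base [0.448 0.293] [0.141 0.09  0.141 0.088] 0.04028842701376334
[0.449 0.332 0.08 ]
[0.447 0.29  0.08 ]
[0.447 0.25  0.08 ]
[0.448 0.293 0.08 ]
[ 1.143  0.241  0.004  1.335 -0.     1.571]
```

```bash
cat > go.py <<'E'
# usage: go.py x y z yaw_deg_of_tool_y  -> prints turn about tool z, then shift in the turned tool axes
import sys
from h import *
x,y,z,a=map(float,sys.argv[1:5]);o=env.get_obs();R=np.array(o['ee_rot']);p=np.array(o['tcp_pos'])
cur=np.degrees(np.arctan2(R[1,1],R[0,1]));d=(a-cur+180)%360-180
t=np.radians(a);Y=np.array([np.cos(t),np.sin(t),0]);Z=np.array([0,0,-1]);X=np.cross(Y,Z)
s=np.array([X,Y,Z])@(np.array([x,y,z])-p)
print('turn z',round(-np.radians(d),4),'shift',s.round(4),'n',np.linalg.norm(s)/.05,'tilt',R[:,2].round(3),'t',round(o['t'],2),'q6',round(o['q'][5],2),'F',np.round(o['force'],2),'gap',round(o['finger_gap'],4))
E
T=0
python3 -m inch '[[[0,0,0.1465,0,0,0,-1],[0,0,0.1465,0,0,0,-1],[0,0,0.1465,0,0,0,-1],[0,0,0.1465,0,0,0,-1],[0,0,0.1465,0,0,0,-1],[0,0,0.1465,0,0,0,-1],[0,0,0.1465,0,0,0,-1],[0,0,0.1465,0,0,0,-1],[0,0,0.1465,0,0,0,-1],[0,0,0,-0.015,0.0125,0,-1],[0,0,0,-0.03,0.025,0,-1],[0,0,0,-0.03,0.025,0,-1],[0,0,0,-0.03,0.025,0,-1],[0,0,0,-0.03,0.025,0,-1],[0,0,0,-0.03,0.025,0,-1],[0,0,0,-0.03,0.025,0,-1]]]' 40
python3 go.py .477 -.017 .2 -10
```

```text
t: 1.7
tcp_pos: [0.3336, 0.233, 0.231]
ee_rot: [[0.174, 0.985, -0.0], [0.985, -0.174, -0.0], [-0.0, -0.0, -1.0]]
force: [-0.0, 0.8, -0.3]
finger_gap: 0.0857
grip_force: 0.0
turn z -0.0006 shift [-0.2213  0.1846  0.031 ] n 5.797163022960207 tilt [-0. -0. -1.] t 1.7 q6 2.36 F [-0.01  0.79 -0.34] gap 0.0857
```

```bash

python3 -m inch '[[[0,0,0,-0.03,0.025,0,-1],[0,0,0,-0.03,0.025,0,-1],[0,0,0,-0.03,0.025,0,-1],[0,0,0,-0.03,0.025,0.005,-1],[0,0,0,-0.03,0.025,0.005,-1],[0,0,0,-0.03,0.025,0.006,-1],[0,0,0,-0.026,0.0216,0.01,-1],[0,0,0,-0.012,0.01,0.005,-1],[0,0,0,0,0,0,-1],[0,0,0,0,0,0,-1]]]'
python3 go.py .477 -.017 .098 -10
python3 -c "
from h import *
snap('scene','s1',(250,130,450,280),4)"
```

```text
t: 2.7
tcp_pos: [0.4735, -0.0114, 0.2]
ee_rot: [[0.175, 0.985, -0.002], [0.985, -0.175, 0.001], [0.0, -0.002, -1.0]]
force: [0.1, -0.2, -0.2]
finger_gap: 0.0856
grip_force: 0.0
turn z -0.0011 shift [-0.0049  0.0044  0.102 ] n 2.0441956298739705 tilt [-0.002  0.001 -1.   ] t 2.7 q6 1.72 F [ 0.1  -0.22 -0.24] gap 0.0856
```

View pics/s1.png

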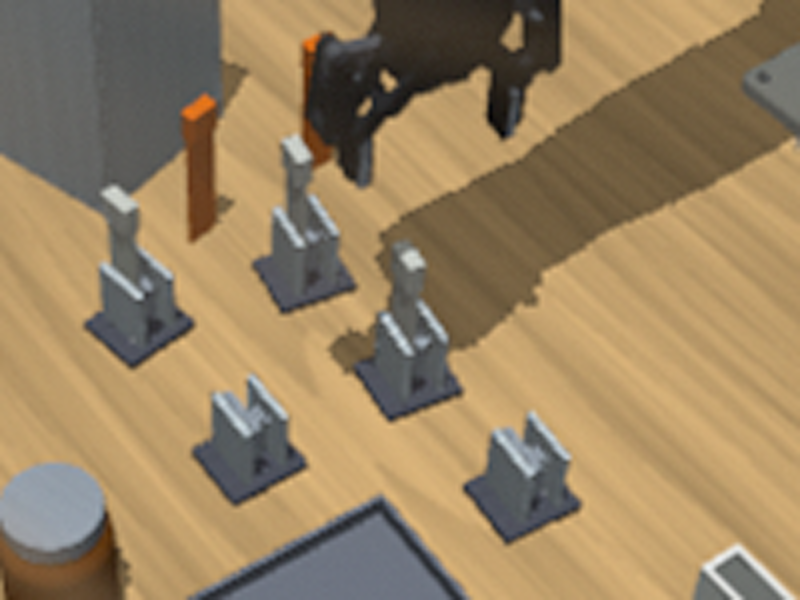

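The crop shows the fingers spread at (355,180) and (505,135), above card R's head at (408,258). Next I descend and close.

```bash

python3 -m inch '[[[0,0,0,-0.005,0.0044,0.02,-1],[0,0,0,0,0,0.025,-1],[0,0,0,0,0,0.025,-1],[0,0,0,0,0,0.02,-1],[0,0,0,0,0,0.012,-1],[0,0,0,0,0,0,-1],[0,0,0,0,0,0,1],[0,0,0,0,0,0,1],[0,0,0,0,0,0,1],[0,0,0,0,0,0,1],[0,0,0,0,0,0,1],[0,0,0,0,0,0,1],[0,0,0,0,0,0,1],[0,0,0,0,0,0,1]]]' 40
python3 go.py .477 -.017 .098 -10
```

```text
t: 4.15
tcp_pos: [0.4778, -0.0175, 0.0988]
ee_rot: [[0.175, 0.985, 0.001], [0.985, -0.175, 0.0], [0.0, 0.001, -1.0]]
force: [-0.9, 0.5, 5.6]
finger_gap: 0.0114
grip_force: 41.1
turn z -0.0011 shift [ 0.0004 -0.0008  0.0008] n 0.024075072087998407 tilt [ 0.001  0.    -1.   ] t 4.15 q6 1.71 F [-0.89  0.53  5.57] gap 0.0114
```

```bash

python3 -m inch '[[[0,0,0,0,0,-0.005,1],[0,0,0,0,0,-0.01,1],[0,0,0,0,0,-0.01,1],[0,0,0,0,0,-0.015,1],[0,0,0,0,0,-0.015,1],[0,0,0,0,0,-0.015,1],[0,0,0,0,0,-0.015,1],[0,0,0,0,0,-0.01,1],[0,0,0,0,0,-0.005,1],[0,0,0,0,0,0,1],[0,0,0,0,0,0,1]]]'
python3 -c "
from h import *
snap('scene','s2',(250,130,450,280),3)"
```

```text
t: 5.25
tcp_pos: [0.4772, -0.0175, 0.1979]
ee_rot: [[0.175, 0.985, -0.001], [0.985, -0.175, 0.0], [-0.0, -0.001, -1.0]]
force: [0.1, 0.1, 0.2]
finger_gap: 0.0117
grip_force: 40.2
```

View pics/s2.png

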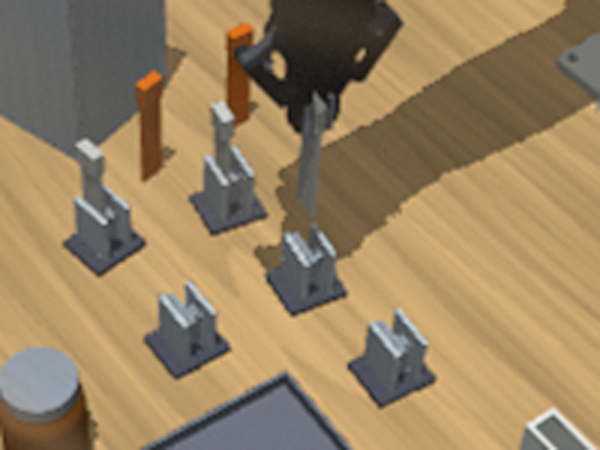

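Card R slid out and hangs from the fingers at (315,150), while its clip stays at (307,265), so R is weak. Before placing the card, I check whether the cup or tray has moved.

```bash
cat > chk.py <<'E'
from m import *
a=cv2.imread('pics/raw_t0.png');b=env.grab_frame('top')[:,:,::-1].copy();cv2.imwrite('pics/raw_chk.png',b)
for n,w,z in(('cup',(170,205,265,280),.03),('tray',(220,148,320,220),.012)):
    r=[]
    for im in(a,b):
        B=im.astype(int);m=((B[...,2]-B[...,0])<25).astype(np.uint8)*255
        k=np.zeros_like(m);k[w[1]:w[3],w[0]:w[2]]=m[w[1]:w[3],w[0]:w[2]];q=rect(k,'top',z);r.append(np.array([*q[0],*q[1],q[2]]))
    print(n,r[0].round(1),r[1].round(1),'d',(r[1]-r[0]).round(1))
E
python3 chk.py; python3 go.py .448 .292 .215 0
```

```text
cup [448.4 295.8 155.3  90.9  89.6] [448.4 295.7 155.5  91.   89.6] d [-0.  -0.1  0.2  0.1 -0.1]
tray [620.5 151.7 204.7 145.2  87.5] [620.3 151.7 204.6 145.4  87.5] d [-0.2  0.  -0.   0.1 -0.1]
turn z -0.1755 shift [ 0.3095 -0.029  -0.0175] n 6.226453566788249 tilt [-0.002  0.    -1.   ] t 5.35 q6 1.71 F [-0.04 -0.03  0.  ] gap 0.0114
```

```bash

python3 -m inch '[[[0,0,-0.0878,0,0,-0.005,1],[0,0,-0.0878,0,0,-0.005,1],[0,0,0,0.015,-0.0015,0,1],[0,0,0,0.03,-0.0025,0,1],[0,0,0,0.035,-0.003,0,1],[0,0,0,0.035,-0.003,0,1],[0,0,0,0.035,-0.003,0,1],[0,0,0,0.035,-0.003,0,1],[0,0,0,0.035,-0.003,0,1],[0,0,0,0.035,-0.003,0,1],[0,0,0,0.035,-0.003,0,1],[0,0,0,0.03,-0.0025,0,1],[0,0,0,0.02,-0.0015,0,1],[0,0,0,0.01,-0.001,0,1],[0,0,0,0,0,0,1],[0,0,0,0,0,0,1],[0,0,0,0,0,0,1]]]'
python3 go.py .448 .333 .2 0
python3 -c "
from h import *
a=snap('scene','s3',(350,200,550,350),3);b=snap('top','t3',(170,190,270,280),4.5)
x=cv2.imread('pics/t3.png');y=cv2.imread('pics/s3.png')
cv2.imwrite('pics/s3t.png',np.hstack([cv2.resize(x,(450,405)),cv2.resize(y[:405],(540,405))])[:, :][:, :800] if 0 else cv2.resize(np.hstack([cv2.resize(x,(450,450)),y]),(800,343)))"
```

```text
t: 7.05
tcp_pos: [0.4477, 0.3313, 0.2082]
ee_rot: [[0.001, 1.0, -0.0], [1.0, -0.001, -0.001], [-0.001, -0.0, -1.0]]
force: [-0.5, -0.4, -0.1]
finger_gap: 0.0114
grip_force: 40.2
turn z -0.0013 shift [0.0017 0.0003 0.0082] n 0.16822284461254056 tilt [-0.    -0.001 -1.   ] t 7.05 q6 2.21 F [-0.46 -0.44 -0.05] gap 0.0114
```

View pics/s3t.png

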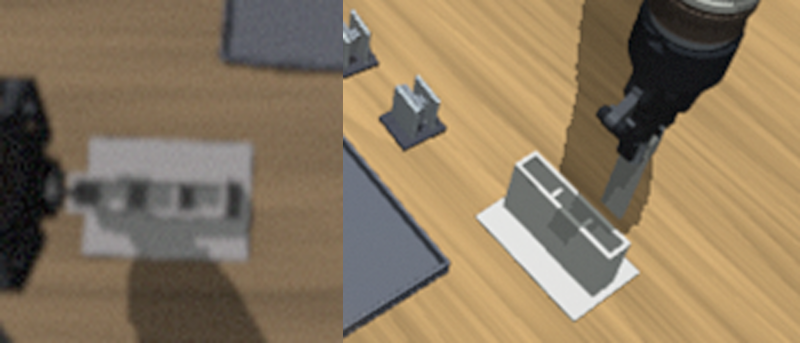

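The scene half shows the card's lower end at about (604–628, 203–217), just behind the cup's +y cell at (605,237). I compare both with their predicted projections.

```bash
python3 - <<'E'
from h import *
k=lambda p:tuple(np.round([(p[0]-350)*2.286+343,(p[1]-200)*2.286],1))
for y in(.3195,.3315,.3435):print('card',k(proj('scene',(.448,y,.117))))
for y in(.355,.333,.292,.229):
  for x in (.434,.462):print('rim',x,y,k(proj('scene',(x,y,.08))))
E
```

```text
card (np.float64(598.4), np.float64(196.9))
card (np.float64(608.2), np.float64(206.1))
card (np.float64(618.0), np.float64(215.5))
rim 0.434 0.355 (np.float64(628.3), np.float64(237.6))
rim 0.462 0.355 (np.float64(607.3), np.float64(253.3))
rim 0.434 0.333 (np.float64(610.7), np.float64(220.7))
rim 0.462 0.333 (np.float64(589.7), np.float64(236.1))
rim 0.434 0.292 (np.float64(578.9), np.float64(190.2))
rim 0.462 0.292 (np.float64(558.0), np.float64(204.9))
rim 0.434 0.229 (np.float64(532.3), np.float64(145.6))
rim 0.462 0.229 (np.float64(511.6), np.float64(159.4))
```

```bash

python3 -m inch '[[[0,0,0,0.0012,0,0.01,1],[0,0,0,0,0,0.015,1],[0,0,0,0,0,0.01,1],[0,0,0,0,0,0.01,1],[0,0,0,0,0,0.01,1],[0,0,0,0,0,0.01,1],[0,0,0,0,0,0.01,1],[0,0,0,0,0,0.01,1],[0,0,0,0,0,0.01,1],[0,0,0,0,0,0.008,1],[0,0,0,0,0,0.005,1],[0,0,0,0,0,0,1],[0,0,0,0,0,0,1]]]'

```

```text
t: 8.45
tcp_pos: [0.4477, 0.3338, 0.1005]
ee_rot: [[-0.0, 1.0, 0.0], [1.0, 0.0, 0.0], [0.0, 0.0, -1.0]]
force: [-0.2, -0.5, 0.8]
finger_gap: 0.0115
grip_force: 40.2
```

```bash

python3 -m inch '[[[0,0,0,0,0,0.002,1],[0,0,0,0,0,0,0.5],[0,0,0,0,0,0,0],[0,0,0,0,0,0,-1],[0,0,0,0,0,0,-1],[0,0,0,0,0,0,-1],[0,0,0,0,0,-0.02,-1],[0,0,0,0,0,-0.035,-1],[0,0,0,0,0,-0.035,-1],[0,0,0,0,0,-0.02,-1],[0,0,0,0,0,0,-1]]]'
python3 go.py .4695 -.0155 .2 -10
python3 -c "
from h import *
a=snap('scene','s4',(350,200,550,350),1)
print(1)"
```

```text
t: 9.55
tcp_pos: [0.4494, 0.335, 0.2122]
ee_rot: [[-0.0, 1.0, 0.006], [1.0, 0.0, 0.005], [0.005, 0.006, -1.0]]
force: [-0.1, 0.7, -0.6]
finger_gap: 0.0853
grip_force: 0.0
turn z 0.1746 shift [-0.3417  0.0807  0.0122] n 7.0266164746537445 tilt [ 0.006  0.005 -1.   ] t 9.55 q6 2.21 F [-0.06  0.73 -0.61] gap 0.0853
1
```

```bash

python3 -m inch '[[[0,0,0.0873,0,0,0,-1],[0,0,0.0873,0,0,0,-1],[0,0,0,-0.015,0.0035,0,-1],[0,0,0,-0.03,0.007,0,-1],[0,0,0,-0.04,0.0095,0,-1],[0,0,0,-0.04,0.0095,0,-1],[0,0,0,-0.04,0.0095,0,-1],[0,0,0,-0.04,0.0095,0,-1],[0,0,0,-0.04,0.0095,0,-1],[0,0,0,-0.04,0.0095,0,-1],[0,0,0,-0.03,0.007,0,-1],[0,0,0,-0.02,0.0045,0.006,-1],[0,0,0,-0.0067,0.0017,0.006,-1],[0,0,0,0,0,0,-1],[0,0,0,0,0,0,-1]]]'
python3 go.py .4695 -.0155 .024 -10
python3 -c "
from h import *
a=snap('scene','s5',(250,130,550,330),2.6)"
```

```text
t: 11.1
tcp_pos: [0.467, -0.0164, 0.1957]
ee_rot: [[0.173, 0.985, -0.002], [0.985, -0.173, 0.0], [0.0, -0.002, -1.0]]
force: [-0.5, -0.1, 0.4]
finger_gap: 0.0856
grip_force: 0.0
turn z 0.0009 shift [0.0013 0.0023 0.1717] n 3.433556979799599 tilt [-0.002  0.    -1.   ] t 11.1 q6 1.71 F [-0.54 -0.08  0.36] gap 0.0856
```

View pics/s5.png

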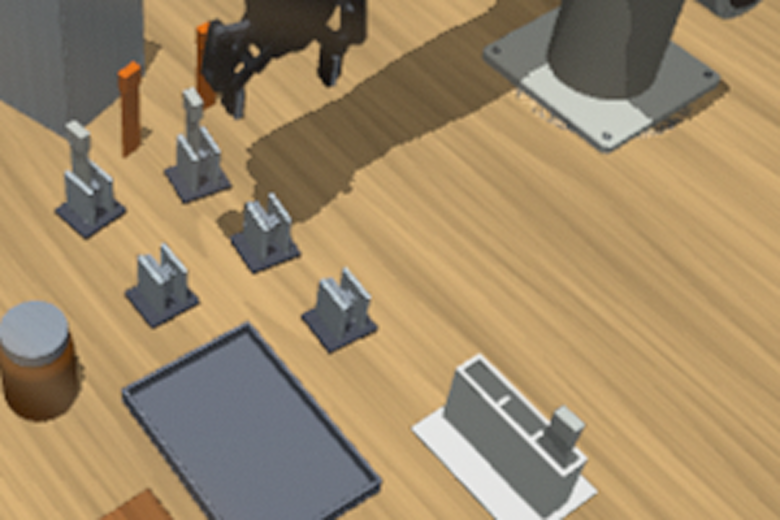

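The card stands in the cup's +y cell at (566,430), and clip R stands empty at (266,238) below the open fingers. I descend and pinch it.

```bash

python3 -m inch '[[[0,0,0,0.0013,0.0023,0.02,-1],[0,0,0,0,0,0.03,-1],[0,0,0,0,0,0.03,-1],[0,0,0,0,0,0.03,-1],[0,0,0,0,0,0.03,-1],[0,0,0,0,0,0.02,-1],[0,0,0,0,0,0.0115,-1],[0,0,0,0,0,0,-1],[0,0,0,0,0,0,1],[0,0,0,0,0,0,1],[0,0,0,0,0,0,1],[0,0,0,0,0,0,1],[0,0,0,0,0,0,1],[0,0,0,0,0,0,1],[0,0,0,0,0,0,1]]]' 60
python3 -m inch '[[[0,0,0,0,0,-0.01,1],[0,0,0,0,0,-0.02,1],[0,0,0,0,0,-0.03,1],[0,0,0,0,0,-0.04,1],[0,0,0,0,0,-0.05,1],[0,0,0,0,0,-0.05,1],[0,0,0,0,0,-0.05,1],[0,0,0,0,0,-0.04,1],[0,0,0,0,0,-0.01,1],[0,0,0,0,0,0,1]]]'
python3 go.py .491 -.346 .31 -74; python3 go.py .491 -.346 .31 106
```

```text
t: 12.65
tcp_pos: [0.4713, -0.016, 0.0259]
ee_rot: [[0.174, 0.985, 0.002], [0.985, -0.174, 0.0], [0.0, 0.002, -1.0]]
force: [-0.4, 1.0, 6.7]
finger_gap: 0.0298
grip_force: 61.3
t: 13.65
tcp_pos: [0.4707, -0.016, 0.3265]
ee_rot: [[0.174, 0.985, 0.004], [0.985, -0.174, -0.0], [0.0, 0.003, -1.0]]
force: [-0.6, -0.7, -2.9]
finger_gap: 0.0299
grip_force: 60.5
turn z 1.1169 shift [-0.0715  0.3228  0.0165] n 6.620256110390466 tilt [ 0.004 -0.    -1.   ] t 13.65 q6 1.71 F [-0.61 -0.68 -2.85] gap 0.0299
turn z -2.0247 shift [ 0.0715 -0.3228  0.0165] n 6.620256110390466 tilt [ 0.004 -0.    -1.   ] t 13.65 q6 1.71 F [-0.61 -0.68 -2.85] gap 0.0299
```

```bash

python3 -m inch '[[[0,0,0.1396,0,0,0,1],[0,0,0.1396,0,0,0,1],[0,0,0.1396,0,0,0,1],[0,0,0.1396,0,0,0,1],[0,0,0.1396,0,0,0,1],[0,0,0.1396,0,0,0,1],[0,0,0.1396,0,0,0,1],[0,0,0.1396,0,0,0,1],[0,0,0,-0.004,0.017,0,1],[0,0,0,-0.008,0.034,0,1],[0,0,0,-0.01,0.042,0,1],[0,0,0,-0.01,0.042,0,1],[0,0,0,-0.01,0.042,0,1],[0,0,0,-0.01,0.042,0,1],[0,0,0,-0.01,0.042,0,1],[0,0,0,-0.008,0.034,0,1],[0,0,0,-0.004,0.017,0,1],[0,0,0,0,0,0,1]]]'
python3 go.py .502 -.343 .31 -74
python3 -c "
from h import *
a=snap('scene','s6',(180,20,380,170),1);b=snap('top','t6',(390,160,530,270),1)
a=cv2.imread('pics/s6.png');b=cv2.imread('pics/t6.png')
cv2.imwrite('pics/s6t.png',np.hstack([cv2.resize(a,(440,330),interpolation=2),cv2.resize(b,(360,330),interpolation=2)]))"
```

```text
t: 15.45
tcp_pos: [0.4837, -0.3383, 0.3205]
ee_rot: [[0.962, 0.272, -0.006], [0.272, -0.962, 0.003], [-0.005, -0.005, -1.0]]
force: [0.5, 0.6, -1.0]
finger_gap: 0.0303
grip_force: 60.3
turn z -0.0035 shift [0.0163 0.0096 0.0105] n 0.4314987381750247 tilt [-0.006  0.003 -1.   ] t 15.45 q6 2.26 F [ 0.46  0.57 -0.99] gap 0.0303
```

View pics/s6t.png

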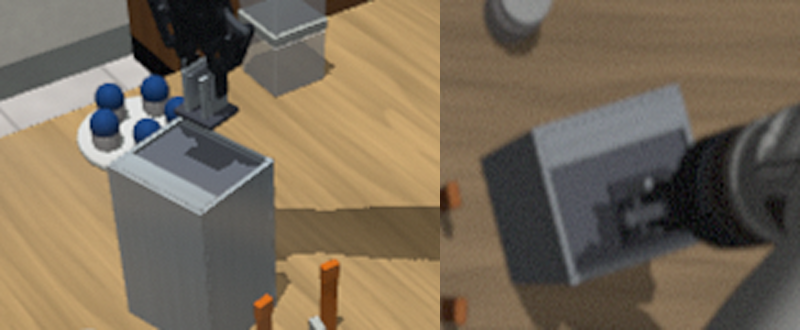

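The clip is level in the fingers, with its foot at (208,112) above the flap. I correct by 16 mm and 10 mm, then push down.

```bash

python3 -m inch '[[[0,0,-0.0035,0.0083,0.005,0,1],[0,0,0,0.008,0.0046,0.01,1],[0,0,0,0,0,0.02,1],[0,0,0,0,0,0.02,1],[0,0,0,0,0,0.01,1],[0,0,0,0,0,0.01,1],[0,0,0,0,0,0.01,1],[0,0,0,0,0,0.01,1],[0,0,0,0,0,0.01,1],[0,0,0,0,0,0.01,1],[0,0,0,0,0,0.01,1],[0,0,0,0,0,0.01,1]]]'
python3 go.py .502 -.343 .172 -74
```

```text
t: 16.75
tcp_pos: [0.5036, -0.3409, 0.1939]
ee_rot: [[0.96, 0.279, 0.0], [0.279, -0.96, 0.0], [0.0, -0.0, -1.0]]
force: [1.5, 0.3, 0.3]
finger_gap: 0.0301
grip_force: 60.7
turn z 0.0038 shift [-0.0021  0.0016  0.0219] n 0.4410272746512874 tilt [ 0.  0. -1.] t 16.75 q6 2.26 F [1.49 0.31 0.32] gap 0.0301
```

```bash

python3 -m inch '[[[0,0,0,0,0,0.01,1],[0,0,0,0,0,0.011,1],[0,0,0,0,0,0,1],[0,0,0,0,0,0,1],[0,0,0,0,0,0,-0.2],[0,0,0,0,0,0,-0.2],[0,0,0,0,0,0,-0.2],[0,0,0,0,0,0,-0.2],[0,0,0,0,0,0,-0.2],[0,0,0,0,0,0,-0.2]]]'
python3 -m inch '[[[0,0,0,0,0,-0.01,-0.2],[0,0,0,0,0,-0.02,-0.2],[0,0,0,0,0,-0.03,-0.2],[0,0,0,0,0,-0.03,-0.2],[0,0,0,0,0,-0.03,-0.2],[0,0,0,0,0,-0.02,-0.2],[0,0,0,0,0,0,-0.2],[0,0,0,0,0,0,-0.2]]]'
python3 -c "
from h import *
a=snap('scene','s7',(180,20,380,170),1);b=snap('top','t7',(390,160,530,270),1)
a=cv2.imread('pics/s7.png');b=cv2.imread('pics/t7.png')
cv2.imwrite('pics/s7t.png',np.hstack([cv2.resize(a,(440,330),interpolation=2),cv2.resize(b,(360,330),interpolation=2)]))"
python3 go.py .479 -.1285 .2 -10
```

```text
t: 17.75
tcp_pos: [0.5035, -0.3414, 0.1743]
ee_rot: [[0.96, 0.279, 0.0], [0.279, -0.96, -0.001], [0.0, 0.001, -1.0]]
force: [0.9, -0.7, 0.9]
finger_gap: 0.0515
grip_force: 0.8
t: 18.55
tcp_pos: [0.5032, -0.341, 0.3137]
ee_rot: [[0.96, 0.279, -0.0], [0.279, -0.96, -0.0], [-0.0, -0.0, -1.0]]
force: [-1.0, 0.2, -0.7]
finger_gap: 0.0509
grip_force: 0.0
turn z -1.1134 shift [ 0.2047 -0.0602  0.1121] n 4.820684896369231 tilt [-0.003  0.002 -1.   ] t 18.65 q6 2.26 F [ 0.46 -0.09  0.27] gap 0.051
```

View pics/s7t.png

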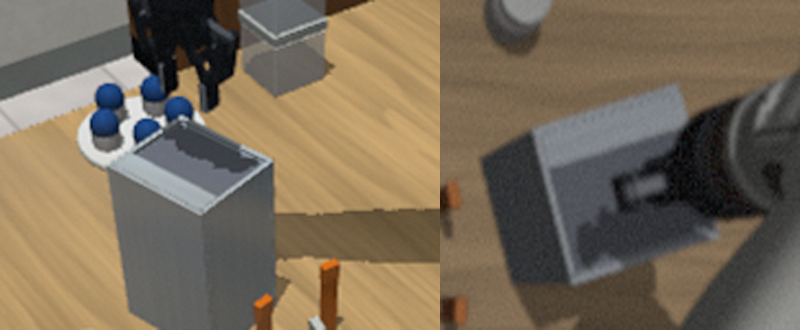

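The clip is gone and the flap is shut again at (190,155). Next is clip Q.

```bash

python3 -m inch '[[[0,0,-0.1392,0,0,0,-0.5],[0,0,-0.1392,0,0,0,-0.5],[0,0,-0.1392,0,0,0,-0.5],[0,0,-0.1392,0,0,0,-0.5],[0,0,-0.1392,0,0,0,-0.5],[0,0,-0.1392,0,0,0,-0.5],[0,0,-0.1392,0,0,0,-0.5],[0,0,-0.1392,0,0,0,-0.5],[0,0,0,0.012,-0.0035,0,-0.5],[0,0,0,0.03,-0.009,0,-0.5],[0,0,0,0.038,-0.0112,0,-0.5],[0,0,0,0.038,-0.0112,0,-0.5],[0,0,0,0.038,-0.0112,0,-0.5],[0,0,0,0.03,-0.009,0.02,-0.5],[0,0,0,0.0187,-0.005,0.03,-0.5],[0,0,0,0,0,0.03,-0.5],[0,0,0,0,0,0.03,-0.5],[0,0,0,0,0,0,-0.5],[0,0,0,0,0,0,-0.5]]]' 40
python3 go.py .479 -.1285 .098 -10;python3 chk.py
```

```text
t: 20.55
tcp_pos: [0.4789, -0.1283, 0.2036]
ee_rot: [[0.175, 0.985, -0.002], [0.985, -0.175, 0.001], [0.0, -0.002, -1.0]]
force: [0.2, -0.3, 0.8]
finger_gap: 0.0638
grip_force: 0.0
turn z -0.0009 shift [-0.0002  0.0002  0.1056] n 2.112152339121472 tilt [-0.002  0.001 -1.   ] t 20.55 q6 1.48 F [ 0.17 -0.29  0.8 ] gap 0.0638
cup [448.4 295.8 155.3  90.9  89.6] [448.4 296.  156.1  91.   89.5] d [ 0.   0.2  0.8  0.1 -0.1]
tray [620.5 151.7 204.7 145.2  87.5] [620.4 151.7 204.7 145.5  87.5] d [-0.1  0.  -0.   0.2 -0. ]
```

```bash

python3 -m inch '[[[0,0,0,0,0,0.02,-0.5],[0,0,0,0,0,0.025,-0.5],[0,0,0,0,0,0.025,-0.5],[0,0,0,0,0,0.02,-0.5],[0,0,0,0,0,0.0145,-0.5],[0,0,0,0,0,0,-0.5],[0,0,0,0,0,0,1],[0,0,0,0,0,0,1],[0,0,0,0,0,0,1],[0,0,0,0,0,0,1],[0,0,0,0,0,0,1],[0,0,0,0,0,0,1]]]' 60
python3 -m inch '[[[0,0,0,0,0,-0.005,1],[0,0,0,0,0,-0.01,1],[0,0,0,0,0,-0.01,1],[0,0,0,0,0,-0.015,1],[0,0,0,0,0,0,1],[0,0,0,0,0,0,1]]]'
python3 -m inch '[[[0,0,0,0,0,-0.01,1],[0,0,0,0,0,-0.015,1],[0,0,0,0,0,-0.015,1],[0,0,0,0,0,-0.015,1],[0,0,0,0,0,-0.005,1],[0,0,0,0,0,0,1],[0,0,0,0,0,0,1]]]'
python3 -c "
from h import *
b=snap('scene','s8',(250,110,450,260),3)"
```

```text
t: 21.8
tcp_pos: [0.4798, -0.129, 0.1004]
ee_rot: [[0.174, 0.985, 0.001], [0.985, -0.174, -0.0], [-0.0, 0.001, -1.0]]
force: [-3.1, 0.2, 6.3]
finger_gap: 0.0113
grip_force: 58.5
t: 22.4
tcp_pos: [0.4802, -0.129, 0.1398]
ee_rot: [[0.173, 0.985, 0.001], [0.985, -0.173, -0.0], [-0.0, 0.002, -1.0]]
force: [-0.2, -0.6, -2.8]
finger_gap: 0.0107
grip_force: 58.5
t: 23.1
tcp_pos: [0.4793, -0.1288, 0.1986]
ee_rot: [[0.173, 0.985, -0.001], [0.985, -0.173, 0.0], [0.0, -0.001, -1.0]]
force: [-0.6, -0.2, -2.4]
finger_gap: 0.011
grip_force: 58.6
```

View pics/s8.png

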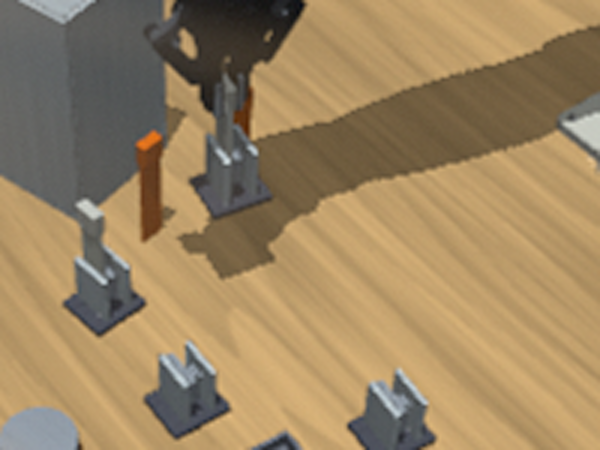

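Q came up with its card and hangs at (230,160), so Q is sound and goes to the tray.

```bash
python3 chk.py; python3 go.py .6295 .197 .215 -2.5
```

```text
cup [448.4 295.8 155.3  90.9  89.6] [447.5 296.2  91.5 155.3   1.3] d [ -0.9   0.4 -63.9  64.4 -88.3]
tray [620.5 151.7 204.7 145.2  87.5] [620.7 151.6 204.3 145.9  87.4] d [ 0.2 -0.1 -0.4  0.7 -0.1]
turn z -0.1305 shift [ 0.332   0.1361 -0.0167] n 7.183196777532917 tilt [-0.002  0.001 -1.   ] t 23.2 q6 1.48 F [-0.65  0.66 -1.1 ] gap 0.0112
```

```bash

python3 -m inch '[[[0,0,-0.0653,0,0,-0.009,1],[0,0,-0.0653,0,0,-0.008,1],[0,0,0,0.01,0.004,0,1],[0,0,0,0.022,0.009,0,1],[0,0,0,0.03,0.0123,0,1],[0,0,0,0.03,0.0123,0,1],[0,0,0,0.03,0.0123,0,1],[0,0,0,0.03,0.0123,0,1],[0,0,0,0.03,0.0123,0,1],[0,0,0,0.03,0.0123,0,1],[0,0,0,0.03,0.0123,0,1],[0,0,0,0.03,0.0123,0,1],[0,0,0,0.03,0.0123,0,1],[0,0,0,0.02,0.008,0,1],[0,0,0,0.01,0.0044,0,1],[0,0,0,0,0,0,1],[0,0,0,0,0,0,1],[0,0,0,0,0,0,1]]]'
python3 go.py .6295 .197 .107 -2.5
```

```text
t: 25.0
tcp_pos: [0.6298, 0.1956, 0.2163]
ee_rot: [[0.045, 0.999, -0.001], [0.999, -0.045, -0.001], [-0.001, -0.001, -1.0]]
force: [-0.0, -0.1, -1.8]
finger_gap: 0.0111
grip_force: 58.6
turn z -0.0015 shift [ 0.0014 -0.0004  0.1093] n 2.186037574022449 tilt [-0.001 -0.001 -1.   ] t 25.0 q6 1.92 F [-0.01 -0.13 -1.8 ] gap 0.0111
```

```bash

python3 -m inch '[[[0,0,0,0,0,0.015,1],[0,0,0,0,0,0.02,1],[0,0,0,0,0,0.02,1],[0,0,0,0,0,0.02,1],[0,0,0,0,0,0.015,1],[0,0,0,0,0,0.01,1],[0,0,0,0,0,0.005,1],[0,0,0,0,0,0.004,1],[0,0,0,0,0,0,1],[0,0,0,0,0,0,1]]]'

```

```text
t: 26.0
tcp_pos: [0.6307, 0.1969, 0.1081]
ee_rot: [[0.044, 0.999, 0.001], [0.999, -0.044, 0.0], [0.0, 0.001, -1.0]]
force: [-0.6, 0.2, -1.8]
finger_gap: 0.0112
grip_force: 58.5
```

```bash

python3 -m inch '[[[0,0,0,0,0,0.002,1],[0,0,0,0,0,0.001,1],[0,0,0,0,0,0,1]]]'
python3 -m inch '[[[0,0,0,0,0,0.001,0.6],[0,0,0,0,0,0,0.2],[0,0,0,0,0,0,-0.3],[0,0,0,0,0,0,-0.5],[0,0,0,0,0,0,-0.5],[0,0,0,0,0,-0.02,-0.5],[0,0,0,0,0,-0.035,-0.5],[0,0,0,0,0,-0.035,-0.5],[0,0,0,0,0,-0.02,-0.5],[0,0,0,0,0,0,-0.5]]]'
python3 go.py .594 -.155 .2 5
```

```text
t: 26.3
tcp_pos: [0.6303, 0.197, 0.1045]
ee_rot: [[0.043, 0.999, 0.0], [0.999, -0.043, 0.0], [0.0, 0.0, -1.0]]
force: [0.2, -0.1, -1.1]
finger_gap: 0.0109
grip_force: 58.6
t: 27.3
tcp_pos: [0.6323, 0.1975, 0.218]
ee_rot: [[0.044, 0.999, 0.008], [0.999, -0.044, 0.002], [0.003, 0.008, -1.0]]
force: [0.1, -0.0, 1.5]
finger_gap: 0.0643
grip_force: 0.0
turn z -0.1309 shift [-0.3478 -0.0689  0.018 ] n 7.100531048187666 tilt [ 0.008  0.002 -1.   ] t 27.3 q6 1.92 F [ 0.12 -0.    1.5 ] gap 0.0643
```

```bash
python3 - <<'E'
from m import *
im=np.mean([env.grab_frame('top')[:,:,::-1].astype(float) for _ in range(6)],0)
cv2.imwrite('pics/avg.png',im)
s=6
for k,(u,v) in {'P':(374,199),'E1':(328,197),'E2':(286,236)}.items():
    w=cv2.resize(im[v-17:v+17,u-16:u+16],None,fx=s,fy=s,interpolation=cv2.INTER_CUBIC)
    m=((w[...,2]-w[...,0])<22).astype(np.uint8)*255
    dark=((w.max(2)<90)&(m>0)).astype(np.uint8)*255
    dark=cv2.morphologyEx(dark,cv2.MORPH_CLOSE,np.ones((25,25)))
    for mm in(m,dark):
        c=max(cv2.findContours(mm,0,1)[0],key=cv2.contourArea)[:,0]
        p=np.array([onz('top',u-16+(x+.5)/s-.5,v-17+(y+.5)/s-.5,.008)[:2] for x,y in c])*1000
        print(k,np.round(np.r_[cv2.minAreaRect(p.astype(np.float32))[0],cv2.minAreaRect(p.astype(np.float32))[1],cv2.minAreaRect(p.astype(np.float32))[2]],1))
        q=np.array([w_ for w_ in p])
    # robot-side foot edge: lowest wood boundary per column
    cols=range(50,140,3);pts=[]
    for x in cols:
        ys=np.where(m[:,x])[0]
        if len(ys):pts.append(onz('top',u-16+(x+.5)/s-.5,v-17+(ys.max()+.5)/s-.5,.008)[:2])
    pts=np.array(pts);print(' edge yaw',np.degrees(np.arctan2(*(-(np.polyfit(pts[:,1],pts[:,0],1)[0]),1))),np.ptp(pts[:,1]).round(3))
E
```

```text
P [ 588.2 -159.6   60.8   61.4    6.3]
P [ 585.5 -155.    56.4   51.8    6.3]
 edge yaw 7.29365695192359 0.043
E1 [590.  -22.3  50.2  57.   87.3]
E1 [590.1 -22.5  50.1  56.   89. ]
 edge yaw -0.7028272666115428 0.043
E2 [470.6  99.2  56.   60.6  83.7]
E2 [462.5 107.1  80.8  76.6   1.3]
 edge yaw -4.659384592347492 0.042[ WARN:0@1.774] global loadsave.cpp:1063 imwrite_ Unsupported depth image for selected encoder is fallbacked to CV_8U.
```

```bash

python3 -m inch '[[[0,0,-0.0785,0,0,0,-0.5],[0,0,-0.0785,0,0,0,-0.5],[0,0,0,-0.015,-0.0035,0,-0.5],[0,0,0,-0.03,-0.0068,0,-0.5],[0,0,0,-0.035,-0.008,0,-0.5],[0,0,0,-0.035,-0.008,0,-0.5],[0,0,0,-0.035,-0.008,0,-0.5],[0,0,0,-0.035,-0.008,0,-0.5],[0,0,0,-0.035,-0.008,0,-0.5],[0,0,0,-0.035,-0.008,0,-0.5],[0,0,0,-0.035,-0.008,0,-0.5],[0,0,0,-0.03,-0.0068,0,-0.5],[0,0,0,-0.015,-0.0035,0,-0.5],[0,0,0,-0.0103,-0.0024,0,-0.5],[0,0,0,0,0,0,-0.5],[0,0,0,0,0,0,-0.5]]]'
python3 go.py .593 -.1545 .1 6.5; python3 chk.py
```

```text
t: 29.2
tcp_pos: [0.5908, -0.1543, 0.2131]
ee_rot: [[-0.114, 0.994, -0.0], [0.994, 0.114, 0.001], [0.001, -0.0, -1.0]]
force: [-0.2, -0.1, 0.2]
finger_gap: 0.0643
grip_force: 0.0
turn z 0.0004 shift [-0.0004  0.0022  0.1131] n 2.262895067645261 tilt [-0.     0.001 -1.   ] t 29.2 q6 1.2 F [-0.2  -0.09  0.15] gap 0.0643
cup [448.4 295.8 155.3  90.9  89.6] [448.4 296.  156.1  91.   89.6] d [-0.   0.2  0.8  0.1 -0.1]
tray [620.5 151.7 204.7 145.2  87.5] [620.7 151.7 204.6 146.1  87.3] d [ 0.2  0.  -0.   0.9 -0.3]
```

```bash

python3 -m inch '[[[0,0,0,0,0.002,0.02,-0.5],[0,0,0,0,0,0.03,-0.5],[0,0,0,0,0,0.03,-0.5],[0,0,0,0,0,0.02,-0.5],[0,0,0,0,0,0.012,-0.5],[0,0,0,0,0,0,-0.5],[0,0,0,0,0,0,1],[0,0,0,0,0,0,1],[0,0,0,0,0,0,1],[0,0,0,0,0,0,1],[0,0,0,0,0,0,1],[0,0,0,0,0,0,1]]]' 60
python3 -m inch '[[[0,0,0,0,0,-0.005,1],[0,0,0,0,0,-0.01,1],[0,0,0,0,0,-0.01,1],[0,0,0,0,0,-0.015,1],[0,0,0,0,0,0,1],[0,0,0,0,0,0,1]]]'
python3 -m inch '[[[0,0,0,0,0,-0.01,1],[0,0,0,0,0,-0.015,1],[0,0,0,0,0,-0.015,1],[0,0,0,0,0,-0.015,1],[0,0,0,0,0,-0.015,1],[0,0,0,0,0,0,1],[0,0,0,0,0,0,1]]]'
python3 -c "
from h import *
b=snap('scene','s9',(220,110,540,350),2.5)"
```

```text
t: 30.45
tcp_pos: [0.5937, -0.1552, 0.1027]
ee_rot: [[-0.113, 0.994, 0.003], [0.994, 0.113, -0.001], [-0.001, 0.003, -1.0]]
force: [-0.3, 0.1, 6.0]
finger_gap: 0.0113
grip_force: 59.3
t: 31.05
tcp_pos: [0.5931, -0.1551, 0.1419]
ee_rot: [[-0.113, 0.994, 0.001], [0.994, 0.113, -0.0], [-0.001, 0.001, -1.0]]
force: [-0.4, -0.6, -0.1]
finger_gap: 0.0107
grip_force: 58.6
t: 31.75
tcp_pos: [0.5927, -0.155, 0.2111]
ee_rot: [[-0.113, 0.994, -0.0], [0.994, 0.113, -0.0], [0.0, -0.0, -1.0]]
force: [-0.8, -0.3, -0.5]
finger_gap: 0.0108
grip_force: 58.6
```

View pics/s9.png

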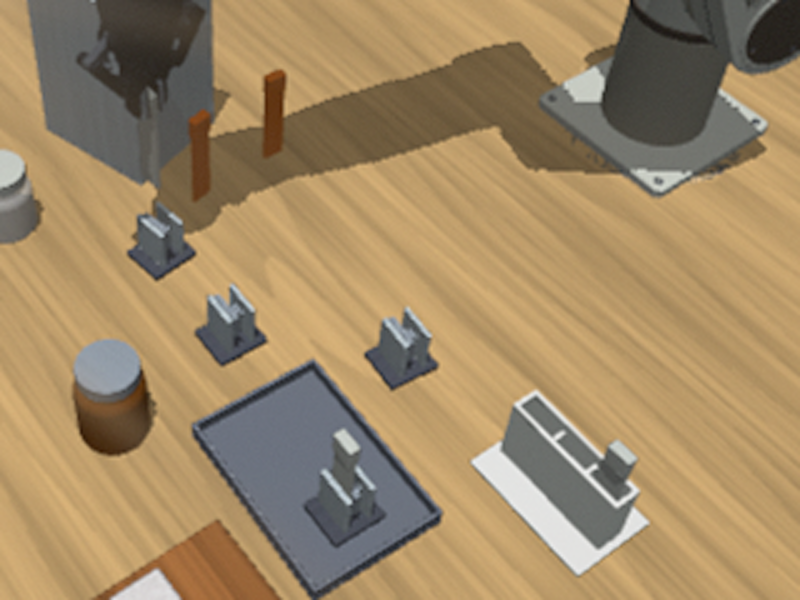

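P is weak: its card hangs at (150,135) while the clip stays at (162,245). Q stands upright in the tray at (345,490).

```bash
python3 chk.py; python3 go.py .448 .252 .217 0
```

```text
cup [448.4 295.8 155.3  90.9  89.6] [448.3 296.  156.1  91.   89.5] d [-0.1  0.2  0.8  0.  -0.1]
tray [620.5 151.7 204.7 145.2  87.5] [620.6 151.6 204.2 146.1  87.4] d [ 0.1 -0.1 -0.4  0.9 -0.2]
turn z 0.1134 shift [ 0.4068 -0.1441 -0.0069] n 8.632348788908164 tilt [-0.002  0.001 -1.   ] t 31.85 q6 1.2 F [-0.6   0.49  0.35] gap 0.0109
```

```bash

python3 -m inch '[[[0,0,0.0567,0,0,-0.003,1],[0,0,0.0567,0,0,-0.003,1],[0,0,0,0.012,-0.0043,0,1],[0,0,0,0.028,-0.01,0,1],[0,0,0,0.034,-0.012,0,1],[0,0,0,0.034,-0.012,0,1],[0,0,0,0.034,-0.012,0,1],[0,0,0,0.034,-0.012,0,1],[0,0,0,0.034,-0.012,0,1],[0,0,0,0.034,-0.012,0,1],[0,0,0,0.034,-0.012,0,1],[0,0,0,0.034,-0.012,0,1],[0,0,0,0.034,-0.012,0,1],[0,0,0,0.034,-0.012,0,1],[0,0,0,0.018,-0.0064,0,1],[0,0,0,0.0088,-0.0034,0,1],[0,0,0,0,0,0,1],[0,0,0,0,0,0,1],[0,0,0,0,0,0,1]]]'
python3 go.py .448 .252 .103 0
python3 - <<'E'
from m import *
b=env.grab_frame('top')[:,:,::-1].copy();a=cv2.imread('pics/raw_t0.png')
s=env.grab_frame('scene')[:,:,::-1].copy();s0=cv2.imread('pics/raw_chk.png')
cv2.imwrite('pics/raw_s10.png',s)
# base-plate corner compare in scene: near corner strip
r0=cv2.imread('pics/raw_s9.png')
for im,n in((r0,'before'),(s,'now')):
    B=im.astype(int);m=((B.min(2)>165)&(B.max(2)-B.min(2)<30)).astype(np.uint8)*255;k=np.zeros_like(m);k[250:350,395:490]=m[250:350,395:490]
    ys,xs=np.where(k);print(n,xs.min(),xs.max(),ys.min(),ys.max(),len(xs))
E
```

```text
t: 33.75
tcp_pos: [0.4489, 0.2508, 0.2172]
ee_rot: [[0.001, 1.0, -0.0], [1.0, -0.001, -0.0], [-0.0, -0.0, -1.0]]
force: [0.4, -0.2, -0.5]
finger_gap: 0.0107
grip_force: 58.6
turn z -0.0013 shift [ 0.0012 -0.0009  0.1142] n 2.284010117471071 tilt [-0. -0. -1.] t 33.75 q6 2.08 F [ 0.36 -0.19 -0.54] gap 0.0107
before 409 479 266 339 1162
now 409 478 273 339 1116
```

```bash

python3 -m inch '[[[0,0,0,0.001,-0.001,0.01,1],[0,0,0,0,0,0.015,1],[0,0,0,0,0,0.012,1],[0,0,0,0,0,0.01,1],[0,0,0,0,0,0.01,1],[0,0,0,0,0,0.01,1],[0,0,0,0,0,0.01,1],[0,0,0,0,0,0.01,1],[0,0,0,0,0,0.01,1],[0,0,0,0,0,0.01,1],[0,0,0,0,0,0.006,1],[0,0,0,0,0,0,1],[0,0,0,0,0,0,1]]]'
```

```text
t: 35.15
tcp_pos: [0.4478, 0.2529, 0.1043]
ee_rot: [[0.0, 1.0, 0.0], [1.0, -0.0, -0.0], [-0.0, 0.0, -1.0]]
force: [-0.1, 0.3, -0.2]
finger_gap: 0.0109
grip_force: 58.6
```

```bash

python3 -m inch '[[[0,0,0,0,0,0.002,1],[0,0,0,0,0,0,0.5],[0,0,0,0,0,0,0],[0,0,0,0,0,0,-0.5],[0,0,0,0,0,0,-0.5],[0,0,0,0,0,0,-0.5],[0,0,0,0,0,-0.02,-0.5],[0,0,0,0,0,-0.035,-0.5],[0,0,0,0,0,-0.035,-0.5],[0,0,0,0,0,-0.02,-0.5],[0,0,0,0,0,0,-0.5]]]'
python3 go.py .586 -.155 .2 6.5
python3 - <<'E'
from m import *
im=np.mean([env.grab_frame('top')[:,:,::-1].astype(float) for _ in range(6)],0)
s=6;u,v=374,199
w=cv2.resize(im[v-17:v+17,u-16:u+16],None,fx=s,fy=s,interpolation=cv2.INTER_CUBIC)
m=((w[...,2]-w[...,0])<22).astype(np.uint8)*255
c=max(cv2.findContours(m,0,1)[0],key=cv2.contourArea)[:,0]
p=np.array([onz('top',u-16+(x+.5)/s-.5,v-17+(y+.5)/s-.5,.008)[:2] for x,y in c])*1000
print(cv2.minAreaRect(p.astype(np.float32)))
E
```

```text
t: 36.25
tcp_pos: [0.4496, 0.254, 0.2159]
ee_rot: [[-0.0, 1.0, 0.006], [1.0, 0.0, 0.004], [0.004, 0.006, -1.0]]
force: [0.7, 0.2, 0.0]
finger_gap: 0.0645
grip_force: 0.0
turn z -0.1134 shift [-0.4218  0.0892  0.0159] n 8.627943511796557 tilt [ 0.006  0.004 -1.   ] t 36.25 q6 2.08 F [0.72 0.18 0.02] gap 0.0645
((586.1985473632812, -156.07928466796875), (56.363365173339844, 54.093170166015625), 6.0777459144592285)
```

```bash

python3 -m inch '[[[0,0,-0.0567,0,0,0,-0.7],[0,0,-0.0567,0,0,0,-0.7],[0,0,0,-0.012,0.0025,0,-0.7],[0,0,0,-0.028,0.006,0,-0.7],[0,0,0,-0.036,0.0076,0,-0.7],[0,0,0,-0.036,0.0076,0,-0.7],[0,0,0,-0.036,0.0076,0,-0.7],[0,0,0,-0.036,0.0076,0,-0.7],[0,0,0,-0.036,0.0076,0,-0.7],[0,0,0,-0.036,0.0076,0,-0.7],[0,0,0,-0.036,0.0076,0,-0.7],[0,0,0,-0.036,0.0076,0,-0.7],[0,0,0,-0.036,0.0076,0,-0.7],[0,0,0,-0.034,0.0074,0,-0.7],[0,0,0,-0.016,0.0034,0,-0.7],[0,0,0,-0.0082,0.0015,0,-0.7],[0,0,0,0,0,0,-0.7],[0,0,0,0,0,0,-0.7],[0,0,0,0,0,0,-0.7]]]'
python3 go.py .586 -.1555 .024 6.2
```

```text
t: 38.45
tcp_pos: [0.5838, -0.1551, 0.2125]
ee_rot: [[-0.115, 0.993, -0.0], [0.993, 0.115, 0.0], [0.0, -0.0, -1.0]]
force: [0.2, -0.1, -0.2]
finger_gap: 0.0726
grip_force: 0.0
turn z 0.0069 shift [-0.0006  0.0021  0.1885] n 3.7699522413623234 tilt [-0.  0. -1.] t 38.45 q6 1.2 F [ 0.19 -0.05 -0.19] gap 0.0726
```

```bash

python3 -m inch '[[[0,0,0.006,-0.0005,0.002,0.02,-0.7],[0,0,0,0,0,0.035,-0.7],[0,0,0,0,0,0.04,-0.7],[0,0,0,0,0,0.035,-0.7],[0,0,0,0,0,0.03,-0.7],[0,0,0,0,0,0.018,-0.7],[0,0,0,0,0,0.0085,-0.7],[0,0,0,0,0,0,-0.7],[0,0,0,0,0,0,1],[0,0,0,0,0,0,1],[0,0,0,0,0,0,1],[0,0,0,0,0,0,1],[0,0,0,0,0,0,1],[0,0,0,0,0,0,1],[0,0,0,0,0,0,1]]]' 60
python3 -m inch '[[[0,0,0,0,0,-0.01,1],[0,0,0,0,0,-0.02,1],[0,0,0,0,0,-0.03,1],[0,0,0,0,0,-0.04,1],[0,0,0,0,0,-0.05,1],[0,0,0,0,0,-0.05,1],[0,0,0,0,0,-0.05,1],[0,0,0,0,0,-0.04,1],[0,0,0,0,0,-0.01,1],[0,0,0,0,0,0,1],[0,0,0,0,0,0,1]]]'
python3 go.py .502 -.343 .31 -74
```

```text
t: 39.95
tcp_pos: [0.5875, -0.1571, 0.0275]
ee_rot: [[-0.107, 0.994, 0.003], [0.994, 0.107, -0.001], [-0.001, 0.003, -1.0]]
force: [0.7, 0.8, 5.9]
finger_gap: 0.0302
grip_force: 60.3
t: 41.05
tcp_pos: [0.5854, -0.1567, 0.3236]
ee_rot: [[-0.107, 0.994, -0.004], [0.994, 0.107, 0.001], [0.001, -0.004, -1.0]]
force: [-0.2, -0.5, -2.4]
finger_gap: 0.0301
grip_force: 59.9
turn z 1.3989 shift [-0.1315  0.1561  0.0136] n 4.091726425968433 tilt [-0.004  0.001 -1.   ] t 41.05 q6 1.2 F [-0.17 -0.49 -2.4 ] gap 0.0301
```

```bash

python3 -m inch '[[[0,0,0.14,0,0,0,1],[0,0,0.14,0,0,0,1],[0,0,0.14,0,0,0,1],[0,0,0.14,0,0,0,1],[0,0,0.14,0,0,0,1],[0,0,0.14,0,0,0,1],[0,0,0.14,0,0,0,1],[0,0,0.14,0,0,0,1],[0,0,0.14,0,0,0,1],[0,0,0.139,0,0,0,1],[0,0,0,-0.01,0.012,0,1],[0,0,0,-0.02,0.024,0,1],[0,0,0,-0.024,0.028,0,1],[0,0,0,-0.024,0.028,0,1],[0,0,0,-0.024,0.028,0,1],[0,0,0,-0.02,0.024,0,1],[0,0,0,-0.01,0.012,0.005,1],[0,0,0,0,0,0.005,1],[0,0,0,0,0,0,1],[0,0,0,0,0,0,1]]]'
python3 go.py .502 -.343 .25 -74
```

```text
t: 43.05
tcp_pos: [0.5024, -0.3419, 0.315]
ee_rot: [[0.961, 0.278, -0.001], [0.278, -0.961, 0.001], [-0.001, -0.002, -1.0]]
force: [0.0, -0.4, -1.2]
finger_gap: 0.0306
grip_force: 59.8
turn z 0.0021 shift [-0.0007  0.0009  0.065 ] n 1.3003402060458669 tilt [-0.001  0.001 -1.   ] t 43.05 q6 2.26 F [ 0.02 -0.44 -1.24] gap 0.0306
```

```bash

python3 -m inch '[[[0,0,0,0,0,0.02,1],[0,0,0,0,0,0.02,1],[0,0,0,0,0,0.01,1],[0,0,0,0,0,0.01,1],[0,0,0,0,0,0.01,1],[0,0,0,0,0,0.01,1],[0,0,0,0,0,0.01,1],[0,0,0,0,0,0.01,1],[0,0,0,0,0,0.01,1],[0,0,0,0,0,0.01,1],[0,0,0,0,0,0.01,1],[0,0,0,0,0,0.01,1],[0,0,0,0,0,0.002,1],[0,0,0,0,0,0,1],[0,0,0,0,0,0,1]]]'
```

```text
t: 44.55
tcp_pos: [0.5024, -0.343, 0.1737]
ee_rot: [[0.961, 0.276, 0.0], [0.276, -0.961, 0.001], [0.0, -0.001, -1.0]]
force: [2.8, 0.3, -3.2]
finger_gap: 0.0299
grip_force: 59.7
```

```bash

python3 -m inch '[[[0,0,0,0,0,0,-0.2],[0,0,0,0,0,0,-0.2],[0,0,0,0,0,0,-0.2],[0,0,0,0,0,0,-0.2],[0,0,0,0,0,0,-0.2],[0,0,0,0,0,0,-0.2]]]'
python3 -m inch '[[[0,0,0,0,0,-0.01,-0.2],[0,0,0,0,0,-0.02,-0.2],[0,0,0,0,0,-0.03,-0.2],[0,0,0,0,0,-0.04,-0.2],[0,0,0,0,0,-0.04,-0.2],[0,0,0,0,0,-0.03,-0.2],[0,0,0,0.02,-0.03,0,-0.2],[0,0,0,0.02,-0.04,0,-0.2],[0,0,0,0.02,-0.04,0,-0.2],[0,0,0,0,-0.04,0,-0.2],[0,0,0,0,-0.04,0,-0.2],[0,0,0,0,-0.04,0,-0.2],[0,0,0,0,-0.02,0,-0.2],[0,0,0,0,0,0,-0.2],[0,0,0,0,0,0,-0.2]]]'
python3 chk.py
python3 -c "
from h import *
b=snap('scene','s11',(180,50,500,350),1)
a=b[60:350,220:510];t=snap('top','t11',(390,160,530,270),1);t=t[165:275,390:510]
cv2.imwrite('pics/s11f.png',np.hstack([cv2.resize(a,(580,580),interpolation=2),np.vstack([cv2.resize(t,(220,202),interpolation=2),cv2.resize(b[60:130,190:290],(220,154),interpolation=2),np.zeros((224,220,3),np.uint8)])]))"
```

```text
t: 45.15
tcp_pos: [0.5022, -0.3434, 0.1742]
ee_rot: [[0.961, 0.275, 0.0], [0.275, -0.961, -0.001], [0.0, 0.001, -1.0]]
force: [1.3, 1.7, 1.8]
finger_gap: 0.0512
grip_force: 0.8
t: 46.65
tcp_pos: [0.491, -0.0865, 0.3444]
ee_rot: [[0.961, 0.276, 0.001], [0.276, -0.961, -0.001], [0.0, 0.001, -1.0]]
force: [-0.3, -1.4, 0.2]
finger_gap: 0.0509
grip_force: 0.0
cup [448.4 295.8 155.3  90.9  89.6] [435.  270.  154.   91.2  89.2] d [-13.4 -25.8  -1.3   0.2  -0.4]
tray [620.5 151.7 204.7 145.2  87.5] [620.3 151.7 204.7 145.6  87.5] d [-0.2  0.  -0.   0.4 -0. ]
```

View pics/s11f.png

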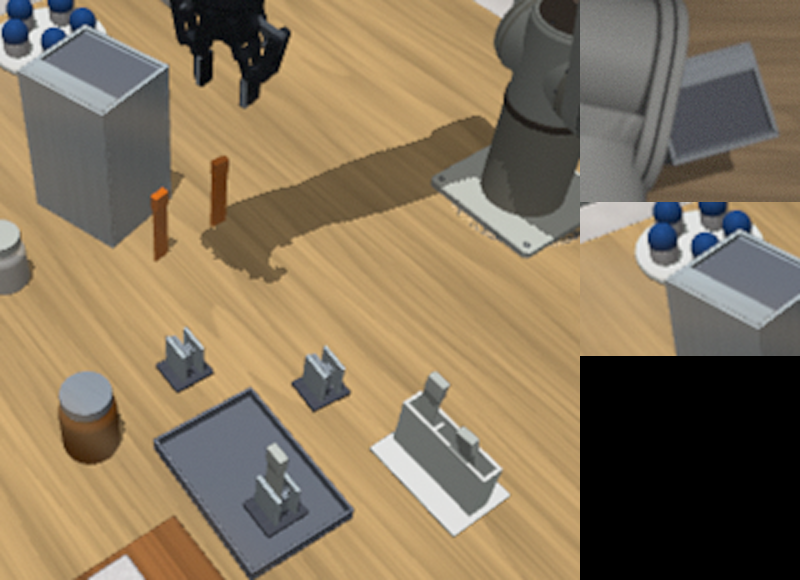

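The final picture shows the flap shut at (100,62), both cards upright in the cup at (435,388) and (467,443), and Q upright in the tray at (275,490). The empty clips at (185,360) and (320,378), the jar and the tub have not moved. The cup was knocked about 3 cm but still holds both cards, so I hand in.

```bash
python3 -c "
from rig import env
print(env.sign_off())"
```

```text
the job is handed in; nothing more can be done
None
```

The job is done and handed in: the one sound clip stands with its card in the tray, the two weak clips are in the bin with the flap shut, and their two cards stand upright in the cup, which was knocked about 3 cm at the end but still held both.

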